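# Unhasp a steriliser container and hold its lid up level

## Robot

A 6-joint arm with a two-finger parallel gripper is mounted at the origin on a cart in front of the work surface, level with it; the furniture and walls round the work are solid. World frame = base frame: x ahead of the robot, y to its left, z up, the work surface at z = 0. Lengths are in m, angles in rad, forces in N, time in s.
With the tool pointing down it reaches from about 0.25 to 0.8 m from the base axis. Payload 3.9 kg.
Tool frame: the origin (TCP) lies on the centre line of the jaws, within the pads' length; the fingertips stand 25 mm ahead of it and the grasp point (between the pads) lies 6 mm ahead of it (bot.tip_reach is the distance from the TCP to the fingertips, in m); z points along the fingers, y is the line along which they close (so a half turn about z gives the same grasp; the last joint's range is limited). The gripper opens to 85 mm and grips with 20 to 120 N. Pads are 22 mm wide; open, the fingers measure 114 mm over their backs; the gripper's body (76 mm by 85 mm) begins 54 mm behind the grasp point. The pads swing forward as they close: fully open they stand 13 mm farther back than shut.
Start: joints at [0, 0.26, -0.138, 1.173, 0, 1.571], TCP at [0.525, -0, 0.256] pointing down, gripper open.
Joint ranges: [-2.78, 2.78], [-0.83, 1.72], [-1.28, 1.37], [-1.9, 2.12], [-1.57, 1.48], [-3.14, 3.14]. Speed limits (rad/s): [2.57, 2.57, 3.14, 3.14, 3.14, 3.14].

## Interface

Orientations are given as a 3x3 rotation matrix whose columns are the frame's x, y, z axes.
In Python, from rig import sensors, eyes, workorder, bot gives the robot as it stands.
- The arm moves only by the tool carry_out, never from a script. Its argument "moves" is a list of rows, each a list of 3 entries, a list of its own where there are three numbers: the turn, a rotation vector about the tool's x, y, z scaled (see below), then the shift along the tool's x, y, z scaled (see below), then the opening, from -1 (shut) to 1 (fully open). A call has 1 to 12 rows; each row is the pose to reach, as a shift and turn from the pose commanded when the call began, along the tool's axes at that moment; what a row does not reach only later rows make up. The controller multiplies each number of a shift by 0.5 m and each number of a turn by 45 degrees. A row lasts 1/8 s, in which the tool goes at most 62.5 mm and 10.7 degrees, less where a joint would pass 70% of its speed; a pose out of reach is approached as far as the arm can. A call with a number of a shift or a turn outside -1 to 1 is refused whole. A call with a gripper value outside its range is refused whole. The fingers move at their own pace and stop on an object; "squeeze" is the grip in N (left out, the last holds). Time passes only in rows, so rows that repeat a pose let the fingers close. It gives the time, the measured TCP pose, the force, the opening and the grip force at its end, in the units of the state.
- sensors.get_state(): the state, without advancing time (a new reading comes with each control period).
- eyes.camera(name): name is "scene" or "side" or "wrist"; returns a dict with "frame" (400x640x3 uint8, red, green, blue), "vertical_fov" (degrees; the focal length in pixels is half the picture's height over the tangent of half this angle, whatever the lens; pixels are square), "cx", "cy" (the principal point, pixels), "origin" and "orientation" of the camera in the world. Camera axes: x right, y down, z forward; pixel columns grow to the right and rows downward; lengths in m; the calibration is good to about 2 mm. A picture is of the moment at which its call begins. There is no depth.
- workorder.hand_in(): hands the job in; it is judged then, once.
The state is a dict: "time_s": time; "joint_positions": joint angles; "dq": joint speeds; "effort": joint torques, N m; "tool_pos": TCP position; "tcp_rot": TCP orientation; "force": force on the tool from outside, world axes, zero at the start; "moment": the same for the moment, N m; "gripper_width": opening from 0.0 (shut) to 1.0 (fully open); "grasp_force": force on a finger pad.
Only numpy, scipy, OpenCV 4.12 (cv2) and the standard library are available. Lean on these libraries where they do the work, as an engineer would, in place of code of your own. Each camera call takes 0.05 s, during which the arm holds its last target. There are 200 camera calls.

## Task

Swing the hasp on the front of the steriliser container off the staple and right down out of the way, then lift the lid by its handle, up to at least 10 cm clear of the container, so that the instrument case inside can be taken out. Keep the lid level throughout, finish while holding it still in the air in the gripper, and leave the other things on the table where they are.

Things in the scene. Friction and masses are not known exactly. Their poses are not given: they have to be found in the camera images.
- container: Base of a plain aluminium steriliser container: open box 130 mm (its x) by 200 mm (its y) by 70 mm high, fixed to the table. Origin: centre of its underside, on the table; z up. Its -x face is the front: it carries the hasp and looks towards the robot, turned up to 30 degrees either way.
- lid: Lift-off aluminium lid, 139 x 209 mm, about 0.35 kg, no hinge. Origin: centre of the underside of its 4 mm top plate, resting on the rim 70 mm above the table (centre of mass close by); axes as the container's. A 12 mm skirt hangs round the rim with 2 mm play. A staple sticks 15 mm out of the front skirt through the hasp's slot: the lid comes up only with the hasp off.
- lid_handle (a point): Middle of the lid's bar handle, 39 mm above the lid's origin (109 mm above the table when seated). Bar 12 mm wide (lid x), 14 mm high, 93 mm long (lid y), on posts at its ends (75 mm free between), 28 mm clear above the top plate. Pinch it from above across its width.
- hasp (a joint): Angle of the hinged steel hasp (60 g) on the container's front. 0: shut, upright against the lid's front skirt, staple through its slot. Grows as the free end swings outward from the container and down, to the stop at 1.9 (sticking out, drooping). Light friction keeps it shut; pushed out beyond about 0.6 rad it falls open to the stop by its own weight.
- hasp_hinge (a point): Hinge axis of the hasp: runs along the container's y, 73.5 mm in front of its centre, 38 mm above the table.
- hasp_tab (a point): Middle of the rolled edge (6 mm thick, 30 mm long along the container's y) at the hasp's free end, 65 mm from the hinge. Shut, it stands 103 mm above the table, 29 mm above the lid's top and 78 mm in front of the lid's middle; push its inner side outward from above the lid. The tab below it is 3 mm thick, 30 mm wide.
- loose_bottle_white: Bystander: white round bottle, 54 mm wide, 124 mm tall. Origin: centre of its underside. To be left where it is.
- loose_bottle_amber: Bystander: amber glass bottle with a screw cap, 49 mm wide, 116 mm tall, behind the container. Origin: centre of its underside. To be left where it is.
- loose_wind_timer: Bystander: round wind-up timer with a knob, 62 mm wide, 42 mm tall. Origin: centre of its underside. To be left where it is.
- loose_plaster_roll_1: Bystander: roll of plaster tape lying flat, 58 mm wide, 25 mm tall. Origin: centre of its underside. To be left where it is.
- loose_syringe_1: Bystander: syringe lying flat, 126 x 22 x 14 mm. Origin: centre of its underside. To be left where it is.

How it is judged:
By the outcome, as a careful person would: the job done as asked, in the order asked, and still so for the second after the job is handed in, while the arm keeps its last pose, push and grip.
It also fails if it takes over 40 s, if anything falls off the work surface, if the arm or the gripper's body presses on something with over 40 N, if the wrist force passes 120 N, or if a joint passes its speed limit or range.

## Working session

There is one attempt and no reset: what is moved stays moved. The work goes in short steps, Python scripts to look and compute and a tool call to move; the robot and the scene stay as the last step left them, time stands still between calls to the robot, and variables do not carry over. Pictures are saved under pics/ and viewed, at most 10 in all, crops included, and the job is handed in when it is done.

Besides the shell and the picture viewer there is one more tool, called as name([rows], argument=value, ...), one row to a line, values as JSON. carry_out: Moves the arm, as the interface text tells. Its arguments: {"type":"object","properties":{"moves":{"type":"array","items":{"type":"array"}},"squeeze":{"type":"number"}},"required":["moves"]}

```bash
mkdir -p pics
python3 - <<'E'
from rig import sensors, eyes
import cv2,numpy as np,pickle
d={}
for n in("scene","side"):
    c=eyes.camera(n); d[n]=c
    cv2.imwrite(f"pics/{n}0.png",c["frame"][:,:,::-1])
    print(n,c["vertical_fov"],c["cx"],c["cy"],np.round(c["origin"],3),np.round(c["orientation"],3).tolist())
pickle.dump(d,open("d0.pkl","wb"))
E
```

```text
scene 52.28803860600823 313.9995538917991 199.82527599338496 [0.016 0.724 0.492] [[-0.831, -0.218, 0.511], [-0.556, 0.312, -0.771], [0.009, -0.925, -0.381]]
side 48.344355949280555 322.3086927247227 201.644043671495 [ 0.568 -1.008  0.86 ] [[1.0, -0.022, -0.009], [-0.006, -0.636, 0.771], [-0.023, -0.771, -0.636]]
```

View pics/scene0.png

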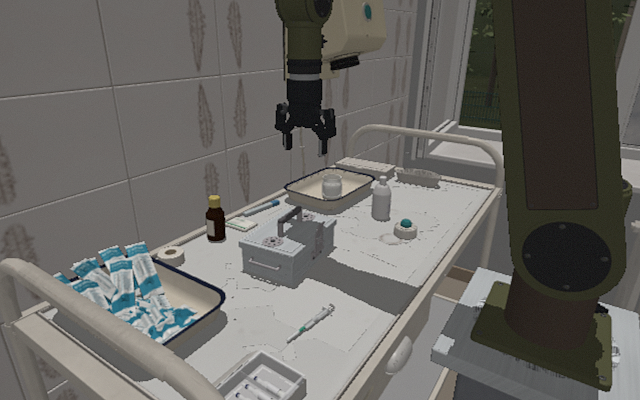

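View pics/side0.png

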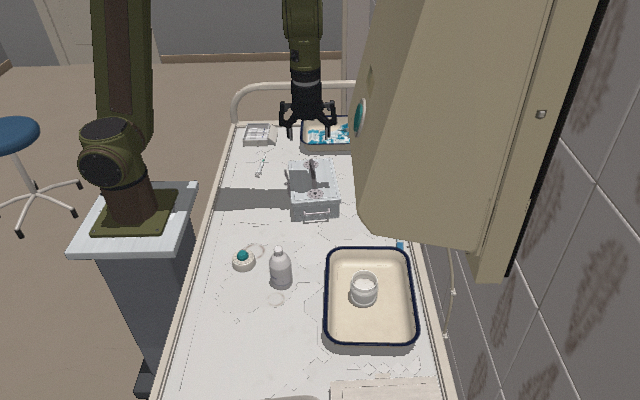

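The scene view shows the container at about (290,245) with its dark handle at (290,215). The side view shows it at about (313,190), handle at (312,170), with the hasp towards the robot on the left. I'll look closer and use the wrist camera.

Run:
```python
from rig import eyes
import cv2,numpy as np,pickle
d=pickle.load(open("d0.pkl","rb"))
c=eyes.camera("wrist"); d["wrist"]=c; pickle.dump(d,open("d0.pkl","wb"))
print(c["vertical_fov"],c["cx"],c["cy"],np.round(c["origin"],3),np.round(c["orientation"],3).tolist())
cv2.imwrite("pics/w0.png",c["frame"][:,:,::-1])
a=d["scene"]["frame"][180:300,220:360,::-1]; b=d["side"]["frame"][140:240,260:370,::-1]
a=cv2.resize(a,(400,343),interpolation=2);b=cv2.resize(b,(377,343),interpolation=2)
cv2.imwrite("pics/crop0.png",np.hstack([a,b]))
```

```text
58.16025044614098 319.8469447464839 201.30407275056768 [0.524 0.08  0.373] [[1.0, 0.0, -0.001], [-0.0, -0.95, -0.312], [-0.001, 0.312, -0.95]]
```

View pics/w0.png

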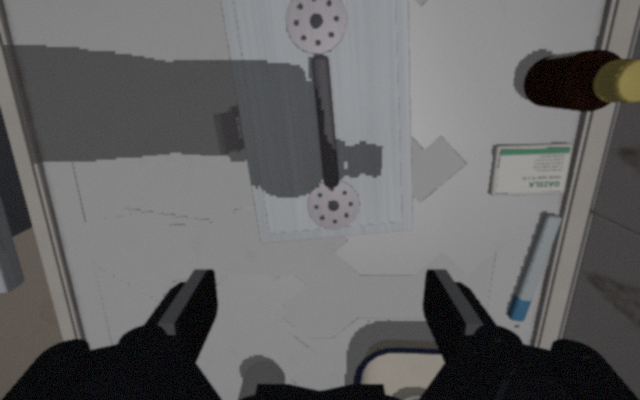

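View pics/crop0.png

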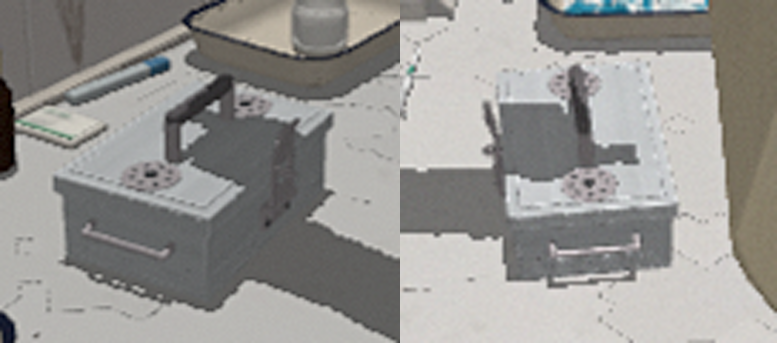

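The wrist view shows the handle running from (320,57) to (331,186), perforated discs at (316,20) and (334,205), and the hasp tab near (230,130). The crop confirms the hasp is shut on the robot's side. I'll cast rays from these pixels.

```bash
cat > h.py <<'E'
import numpy as np
def ray(c,u,v):
    f=200/np.tan(np.radians(c["vertical_fov"]/2))
    return np.array(c["origin"]),np.array(c["orientation"])@np.array([(u-c["cx"])/f,(v-c["cy"])/f,1])
def onz(c,u,v,z):
    o,d=ray(c,u,v); return o+d*(z-o[2])/d[2]
E
python3 - <<'E'
from h import *
import pickle,cv2
from rig import sensors
d=pickle.load(open("d0.pkl","rb"));w=d["wrist"]
for n,u,v,z in[("h1",320,57,.116),("h2",331,186,.116),("d1",316,20,.074),("d2",334,205,.074),("cornerFR",262,240,.074),("cornerBR",413,230,.074),("tab",230,130,.106),("tabtop",229,108,.106),("tabbot",241,152,.106)]:
    print(n,onz(w,u,v,z).round(4))
s=d["side"];S=lambda x,y:(260+(x-400)*110/377,140+y*100/343)
for n,x,y,z in[("tab",487,103,.106),("h1",575,70,.116),("h2",588,165,.116),("d1",573,80,.074),("d2",586,183,.074)]: print("side",n,onz(s,*S(x,y),z).round(4))
st=sensors.get_state();print(np.round(st["tcp_rot"],3).tolist(),st["tool_pos"])
cv2.imwrite("pics/wc.png",cv2.resize(cv2.convertScaleAbs(w["frame"][60:200,190:360,::-1],alpha=1.8),(680,560),interpolation=2))
E
```

```text
h1 [0.5241 0.0971 0.116 ]
h2 [0.5322 0.008  0.116 ]
d1 [0.521  0.1257 0.074 ]
d2 [ 0.5363 -0.0212  0.074 ]
cornerFR [ 0.4714 -0.0548  0.074 ]
cornerBR [ 0.6077 -0.0449  0.074 ]
tab [0.4579 0.0479 0.106 ]
tabtop [0.4584 0.0635 0.106 ]
tabbot [0.4649 0.0316 0.106 ]
side tab [0.4503 0.0553 0.106 ]
side h1 [0.5253 0.0874 0.116 ]
side h2 [ 0.5374 -0.0468  0.116 ]
side d1 [0.5213 0.1332 0.074 ]
side d2 [ 0.5342 -0.0168  0.074 ]
[[-0.0, 1.0, -0.002], [1.0, 0.0, 0.0], [0.0, -0.002, -1.0]] [ 5.24502686e-01 -6.75656628e-06  2.55636140e-01]
```

View pics/wc.png

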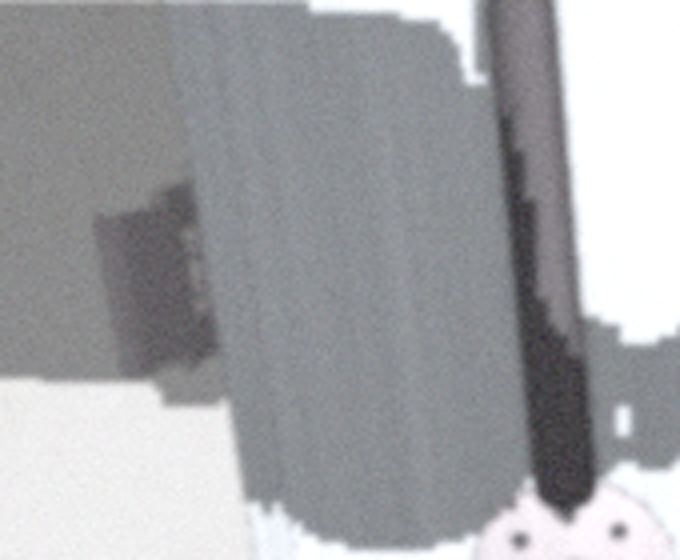

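The enlarged view shows the hasp's rolled edge at wrist pixel (219,134). From these measurements the container centre is about (0.5285, 0.0525) with a yaw of about 0.09 rad, so the tab should be near (0.451, 0.045). Next I'll shut the gripper and hover behind the tab.

carry_out([
  [[0,0,-0.06],[0.05,-0.036,0.05],-1],
  [[0,0,-0.115],[0.098,-0.072,0.11],-1],
  [[0,0,-0.115],[0.098,-0.072,0.17],-1],
  [[0,0,-0.115],[0.098,-0.072,0.17],-1],
  [[0,0,-0.115],[0.098,-0.072,0.17],-1],
  [[0,0,-0.115],[0.098,-0.072,0.17],-1],
])

```text
time_s: 0.9
tool_pos: [0.4903, 0.0488, 0.1727]
tcp_rot: [[-0.09, 0.996, 0.003], [0.996, 0.09, 0.0], [-0.0, 0.003, -1.0]]
force: [0.1, -1.1, -0.4]
gripper_width: -0.001
grasp_force: 0.0
```

Run:
```python
from rig import eyes
import cv2,numpy as np,pickle
d={n:eyes.camera(n) for n in("wrist","scene","side")}; pickle.dump(d,open("d1.pkl","wb"))
w=cv2.convertScaleAbs(d["wrist"]["frame"][:,:,::-1],alpha=1.6)
a=cv2.resize(d["scene"]["frame"][150:300,220:370,::-1],(400,400),interpolation=2);b=cv2.resize(d["side"]["frame"][110:240,250:380,::-1],(400,400),interpolation=2)
cv2.imwrite("pics/c1.png",np.vstack([cv2.resize(np.hstack([a,b]),(560,280)),cv2.resize(w,(560,320))[:,:,:]])[:600])
```

```text
(no output)
```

View pics/c1.png

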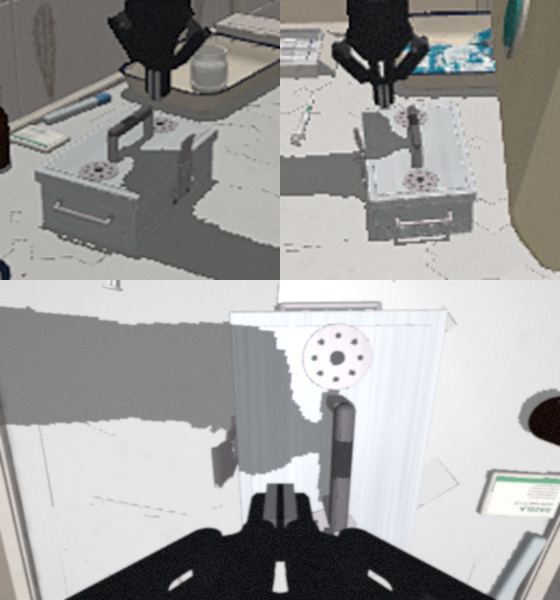

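The closed fingers (composite 280,500) hang between the tab (217,465) and the handle (340,460). The handle now looks vertical in the image, so the yaw is aligned. I'll refine the positions.

Run:
```python
from h import *
import pickle
w=pickle.load(open("d1.pkl","rb"))["wrist"];k=640/560
for n,u,v,z in[("tab",216,465,.103),("taba",212,444,.106),("tabb",217,487,.106),("hfar",341,398,.116),("hnear",340,530,.116),("disc",338,357,.074),("cFL",231,312,.074),("cBL",447,311,.074)]:
    print(n,onz(w,u*k,(v-280)*1.25,z).round(4))
```

```text
tab [0.4492 0.0464 0.103 ]
taba [0.4469 0.0629 0.106 ]
tabb [0.4508 0.0308 0.106 ]
hfar [0.5196 0.1025 0.116 ]
hnear [0.533  0.0092 0.116 ]
disc [0.5221 0.1254 0.074 ]
cFL [0.4504 0.1489 0.074 ]
cBL [0.5862 0.1617 0.074 ]
```

carry_out([
  [[0,0,0],[0,0,0.06],-1],
  [[0,0,0],[0,0,0.11],-1],
  [[0,0,0],[0,0,0.13],-1],
  [[0,0,0],[0,-0.02,0.13],-1],
  [[0,0,0],[0,-0.04,0.13],-1],
  [[0,0,0],[0,-0.06,0.13],-1],
  [[0,0,0],[0,-0.08,0.13],-1],
  [[0,0,0],[0,-0.1,0.13],-1],
  [[0,0,0],[0,-0.12,0.13],-1],
  [[0,0,0],[0,-0.14,0.13],-1],
  [[0,0,0],[0,-0.155,0.13],-1],
  [[0,0,0],[0,-0.155,0.13],-1],
])

```text
time_s: 2.55
tool_pos: [0.4111, 0.042, 0.1063]
tcp_rot: [[-0.09, 0.996, -0.001], [0.996, 0.09, -0.0], [0.0, -0.001, -1.0]]
force: [-0.3, -0.1, 0.6]
gripper_width: -0.004
grasp_force: 0.0
```

Run:
```python
from rig import eyes
import cv2,numpy as np
d={n:eyes.camera(n) for n in("wrist","scene","side")}
w=cv2.convertScaleAbs(d["wrist"]["frame"][:,:,::-1],alpha=1.6)
a=cv2.resize(d["scene"]["frame"][150:300,220:370,::-1],(400,400),interpolation=2);b=cv2.resize(d["side"]["frame"][110:240,250:380,::-1],(400,400),interpolation=2)
cv2.imwrite("pics/c2.png",np.vstack([cv2.resize(np.hstack([a,b]),(560,280)),cv2.resize(w,(560,320))[:,:,:]])[:600])
```

```text
(no output)
```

View pics/c2.png

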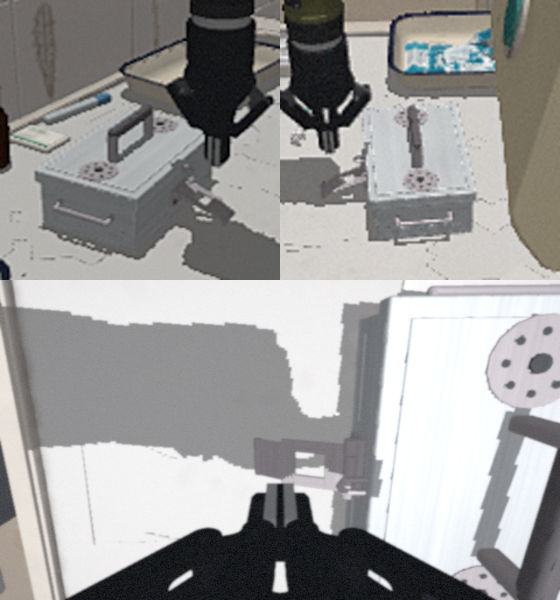

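The hasp has fallen open: it sticks out below the staple at composite (215,205), (345,185) and (300,460). The fingers hold no load. Now I'll go up, across to the handle and open.

carry_out([
  [[0,0,0],[0,0,-0.1],-1],
  [[0,0,0],[0,0.02,-0.15],-0.5],
  [[0,0,0],[0,0.12,-0.15],0.3],
  [[0,0,0],[0,0.2,-0.15],0.3],
  [[0,0,0],[0,0.235,-0.15],0.3],
  [[0,0,0],[0,0.235,-0.15],0.3],
  [[0,0,0],[0,0.235,-0.15],0.3],
  [[0,0,0],[0,0.235,-0.15],0.3],
])

```text
time_s: 3.7
tool_pos: [0.5277, 0.0525, 0.1813]
tcp_rot: [[-0.09, 0.996, -0.001], [0.996, 0.09, -0.0], [-0.0, -0.001, -1.0]]
force: [-0.2, -0.4, 1.2]
gripper_width: 0.65
grasp_force: 0.0
```

Run:
```python
from rig import eyes
import cv2,numpy as np,pickle
d={n:eyes.camera(n) for n in("wrist","scene","side")};pickle.dump(d,open("d3.pkl","wb"))
w=cv2.convertScaleAbs(d["wrist"]["frame"][:,:,::-1],alpha=1.6)
a=cv2.resize(d["scene"]["frame"][150:300,220:370,::-1],(400,400),interpolation=2);b=cv2.resize(d["side"]["frame"][110:240,250:380,::-1],(400,400),interpolation=2)
cv2.imwrite("pics/c3.png",np.vstack([cv2.resize(np.hstack([a,b]),(560,280)),cv2.resize(w,(560,320))[:,:,:]])[:600])
```

```text
(no output)
```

View pics/c3.png

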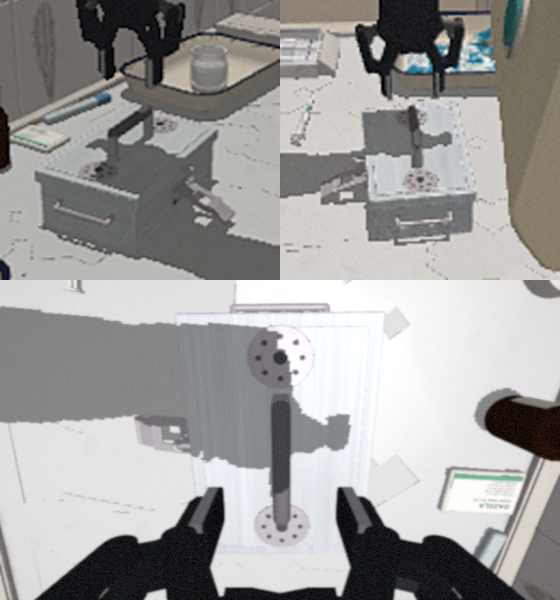

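The handle at composite x 281 lies midway between the fingers (213 and 345) and parallel to the pads, and the hasp stays down at (165,433). Next I'll lower and pinch.

carry_out([
  [[0,0,0],[0,0,0.06],0.3],
  [[0,0,0],[0,0,0.11],0.3],
  [[0,0,0],[0,0,0.132],0.3],
  [[0,0,0],[0,0,0.132],0.3],
  [[0,0,0],[0,0,0.132],-1],
  [[0,0,0],[0,0,0.132],-1],
  [[0,0,0],[0,0,0.132],-1],
  [[0,0,0],[0,0,0.132],-1],
  [[0,0,0],[0,0,0.132],-1],
], squeeze=70)

```text
time_s: 4.97
tool_pos: [0.5294, 0.0527, 0.1164]
tcp_rot: [[-0.09, 0.996, 0.002], [0.996, 0.09, 0.0], [-0.0, 0.002, -1.0]]
force: [-1.3, -0.3, 6.1]
gripper_width: 0.125
grasp_force: 69.3
```

carry_out([
  [[0,0,0],[0,0,-0.01],-1],
  [[0,0,0],[0,0,-0.03],-1],
  [[0,0,0],[0,0,-0.06],-1],
  [[0,0,0],[0,0,-0.09],-1],
  [[0,0,0],[0,0,-0.13],-1],
  [[0,0,0],[0,0,-0.17],-1],
  [[0,0,0],[0,0,-0.21],-1],
  [[0,0,0],[0,0,-0.25],-1],
  [[0,0,0],[0,0,-0.28],-1],
  [[0,0,0],[0,0,-0.3],-1],
  [[0,0,0],[0,0,-0.3],-1],
  [[0,0,0],[0,0,-0.3],-1],
])

```text
time_s: 6.48
tool_pos: [0.5284, 0.0526, 0.2646]
tcp_rot: [[-0.09, 0.996, -0.001], [0.996, 0.09, -0.0], [-0.0, -0.001, -1.0]]
force: [-0.8, -0.0, -3.7]
gripper_width: 0.123
grasp_force: 68.4
```

Run:
```python
from rig import eyes,sensors
import cv2,numpy as np
d={n:eyes.camera(n) for n in("scene","side")}
a=cv2.resize(d["scene"]["frame"][100:300,200:400,::-1],(400,400),interpolation=2);b=cv2.resize(d["side"]["frame"][70:270,220:420,::-1],(400,400),interpolation=2)
cv2.imwrite("pics/c4.png",np.hstack([a,b]))
s=sensors.get_state();print(s["tool_pos"],s["grasp_force"],s["force"],s["moment"],np.abs(s["dq"]).max())
```

```text
[0.52830713 0.05257798 0.26443923] 68.41538071632385 [-7.73448790e-01 -6.50009062e-04 -2.71230067e+00] [-0.04363299 -0.03834639  0.03647248] 0.0019269399060044003
```

View pics/c4.png

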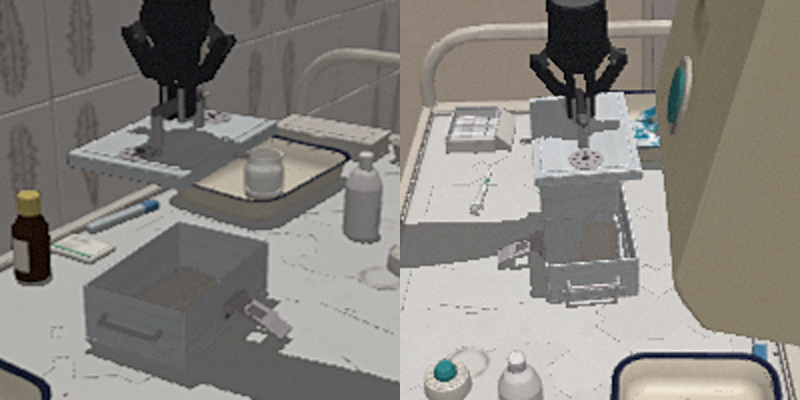

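The lid hangs level in the gripper at (175,145), about 14 cm above the open container at (180,290). The hasp is down at (265,318) and the bystanders have not moved. I'll hand it in.

```bash
python3 -c "
from rig import workorder
print(workorder.hand_in())"
```

```text
the job is handed in; nothing more can be done
None
```

The hasp is down and open, the lid is held level and still about 14 cm above the container, the other things on the table look undisturbed, and the job is handed in (the hand-in gave no verdict).

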